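# Prop up the bench splash shield

## Task

The splash shield on the lab bench has been left tipped back with its kickstand folded up, and an amber bottle stands where the kickstand has to swing. First stand the amber bottle upright in the empty white tray and let go of it; then flip the kickstand over the top and all the way down to its stop; then pull the shield forward by its frame until it stands upright with the kickstand's foot on the steel foot plate, and finish while still holding it there with the gripper, because it tips back as soon as it is let go. Do not knock the bottle over or push the other things on the bench about.

Things in the scene. Friction and masses are not known exactly. Their poses are not given: they have to be found in the camera images.
- stand: Fixed steel foot plate of the splash shield, 6 mm thick, 250 mm wide (y), from 105 mm in front of (-x) to 60 mm behind its origin. Origin on the bench under the frame's hinge axis, midway across; -x is the shield's front (robot side), y runs along the hinge axis, z up. The hinge axis (two dark hubs on lugs, 232 mm apart) is 30 mm above the origin. Carries frame and kickstand.
- frame (a joint): Tilt of the frame about its hubs, rad: 0 upright, positive tipped back (top towards the stand's +x); starts on the stop at 0.38, where a hub spring always pushes it (3 to 4 N at the top bar). Negative = towards the robot; with the kickstand down, its foot meets the plate at 0 and stops it. Frame: 600 g hoop of 18 mm aluminium tube, 218 mm wide, reaching 219 mm from the axis, with clear panes.
- top_bar (a point): Middle of the frame's top bar, a straight 18 mm round tube along the stand's y, 200 mm long, 210 mm from the hinge axis. There is an open gap of 24 mm below the tube's underside to the pane, so fingers fit either side of it. Turns with the frame (its z axis points away from the hinge).
- kickstand (a joint): Kickstand angle, rad: 0 folded up on its stop (leaning 0.15 back from the frame's up direction, so 0.53 back from vertical at first), growing as it swings over the top, forward and down; 3.39 = down on its stop, 0.1 past the frame's down direction. With the frame tipped back it falls back short of vertical (0.53) and, once past, drops by its own weight to the lower stop. Under 2 N moves it.
- kick_hub (a point): Hub of the kickstand, at the end of a stub that sticks out 100 mm in front of the frame's cross rail, 85 mm from the hinge axis along the frame. The kickstand turns about the stand's y direction here.
- foot (a point): Middle of the kickstand's foot: a rubber crossbar, 16 mm thick, 60 mm long along the stand's y, at the end of a 12 mm round steel leg, 101.5 mm from kick_hub. With the kickstand folded and the frame tipped back, it is the highest point of the shield, with about 70 mm free between it and the frame behind it.
- bottle: Closed amber glass bottle, loose, 0.18 to 0.33 kg, 130 mm high: body 50 mm in diameter up to 81 mm, shoulder narrowing to a 20 mm neck at 103 mm, white cap 24 mm in diameter from 114 mm to the top. Starts standing in front of the shield in the kickstand's path. Origin at the centre of its underside, z along its axis.
- tray: Empty white shallow plastic tray, fixed, 150 x 150 mm, 22 mm high, walls 4 mm, floor about 4 mm thick, at the left or right of the shield. Origin at the centre of its underside.
- tip_box: Bystander: grey pipette tip box, 120 x 85 x 62 mm. Origin under its centre.
- beaker: Bystander: glass beaker 70 mm wide, 90 mm high. Origin under its centre.
- timer: Bystander: white bench timer 50 x 60 x 22 mm lying flat. Origin under its centre.
- jar: Bystander: white plastic jar 60 mm wide, 75 mm high. Origin under its centre.
- pipette: Bystander: grey and white pipette lying on the bench, 220 mm long, 22 mm thick, along its x axis. Origin near its middle, on the bench.
- wash_bottle: Bystander: white plastic bottle with grey cap, 64 mm wide, 150 mm high. Origin under its centre.
Mind the look-alikes: they are no part of the job. Several things have the shape of the tray; the one meant has the colours described above.

How it is judged:
By the outcome, as a careful person would: the job done as asked, in the order asked, and still so for the second after the job is handed in, while the arm keeps its last pose, push and grip.
It also fails if it takes over 59 s, if anything falls off the work surface, if the arm or the gripper's body presses on something with over 40 N, if the wrist force passes 120 N, or if a joint passes its speed limit or range.

## Robot

A 6-joint arm with a two-finger parallel gripper is mounted at the origin on the work surface. World frame = base frame: x ahead of the robot, y to its left, z up, the work surface at z = 0. Lengths are in m, angles in rad, forces in N, time in s.
With the tool pointing down it reaches from about 0.275 to 0.75 m from the base axis. Payload 10.2 kg.
Tool frame: the origin (TCP) lies at the very end of the fingers, on their centre line; the grasp point (between the pads) lies 19 mm behind it; z points along the fingers, x is the direction in which the jaws open and shut, and the axes are right-handed (so a half turn about z gives the same grasp; the last joint's range is limited). The gripper opens to 85 mm and grips with 20 to 120 N. Pads are 22 mm wide; open, the fingers measure 114 mm over their backs; the gripper's body (76 mm by 85 mm) begins 54 mm behind the grasp point. The pads swing forward as they close: fully open they stand 13 mm farther back than shut.
Start: joints at [-1.394, 0.313, 1.498, -0, 1.331, -0.223], TCP at [0.204, -0.484, 0.231] pointing down, gripper open.
Joint ranges: [-2.94, 2.94], [-0.97, 2.17], [0.19, 2.56], [-1.23, 4.37], [0.02, 3.11], [-2.88, 2.88]. Speed limits (rad/s): [2.39, 2.39, 3.01, 3.14, 3.14, 3.14].

## Interface

Orientations are given as a unit quaternion [x, y, z, w].
In Python, from station import get_obs, camera, finish_job, regions_of gives the robot as it stands. The module is installed in compiled form; this text tells all that it offers.
- The arm moves only by the tool arm_command, never from a script. Its argument "targets" is a list of rows, each a list of 6 numbers: the shift along the tool's x, y, z in m, then the turn, a rotation vector about the tool's x, y, z in rad. A call has 1 to 8 rows; each row shifts and turns the pose as measured when the row begins, along the tool's axes as they then stand; what a row does not reach is not made up. A row lasts 1/10 s, in which the tool goes at most 50 mm and 8.59 degrees, less where a joint would pass 70% of its speed; a pose out of reach is approached as far as the arm can. A call is refused whole if a number of a shift passes 0.05 or a number of a turn 0.15, either way. A call with a gripper value outside its range is refused whole. "fingers" is the opening, from 0 (shut) to 1 (fully open), set as the call begins (left out, the last holds). The fingers move at their own pace and stop on an object; "grip_force" is the grip in N (left out, the last holds). Time passes only in rows, so rows that do not move let the fingers close. It gives the time, the measured TCP pose, the force and the opening at its end, in the units of the state.
- get_obs(): the state, without advancing time (a new reading comes with each control period).
- camera(name): name is "side" or "top" or "wrist"; returns a dict with "frame" (400x640x3 uint8, red, green, blue), "K" (3x3 intrinsics, pixels), "distortion" ([k1, k2, p1, p2, k3] as OpenCV has them; the pictures are not rectified), "R" (3x3) and "t" (3): a world point X has camera coordinates R X + t. Camera axes: x right, y down, z forward; pixel columns grow to the right and rows downward; lengths in m; the calibration is good to about 2 mm. A picture is of the moment at which its call begins. There is no depth.
- finish_job(): hands the job in, once; it reports no verdict.
Trained networks look in the newest picture that a camera, given by its name, has taken for a name from the list of things; names that differ only in an ending like _2 or _b are one class to them, and where a whole thing is asked for, a point or a joint stands for the part that bears it (a point fixed in the world has none). Each returns a list of dicts, best first, with "conf" (0 to 1); they miss things now and then, are a little off and sometimes report something else, mostly with a low value. They report only what shows in the picture. A call takes as long as a camera call. They do not tell look-alikes from the thing itself.
- regions_of(camera, name): "pixels" (400x640 bool, what is visible of it) and "box" ([left, top, right, bottom] in pixels, round what is visible of it).
The state is a dict: "clock": time; "joint_positions": joint angles; "joint_vel": joint speeds; "joint_efforts": joint torques, N m; "ee_pos": TCP position; "ee_rot": TCP orientation; "contact_force": force on the tool from outside, world axes, zero at the start; "torque": the same for the moment, N m; "width": opening from 0.0 (shut) to 1.0 (fully open).
Only numpy, scipy, OpenCV 4.12 (cv2) and the standard library are available. Lean on these libraries where they do the work, as an engineer would, in place of code of your own. Each camera call takes 0.05 s, during which the arm holds its last target.

## Working session

There is one attempt and no reset: what is moved stays moved. The work goes in short steps, Python scripts to look and compute and a tool call to move; the robot and the scene stay as the last step left them, time stands still between calls to the robot, and variables do not carry over. Pictures are saved under pics/ and viewed, and the job is handed in when it is done.

Besides the shell and the picture viewer there is one more tool, called as a command line: name --pt "numbers of a row" for each row, then --argument value for the rest. arm_command: Moves the arm, as the interface text tells. Its arguments: {"type":"object","properties":{"targets":{"type":"array"},"fingers":{"type":"number"},"grip_force":{"type":"number"}},"required":["targets"]}

```bash
mkdir -p pics; cat > h.py <<'E'
import numpy as np, cv2
from station import get_obs, camera, finish_job, regions_of
from scipy.spatial.transform import Rotation as Rn
def save(n,im): cv2.imwrite('pics/'+n+'.png',im[...,::-1])
def ray(c,px):
    u=cv2.undistortPoints(np.array([[px]],float),c['K'],np.array(c['distortion'],float))[0,0]
    d=c['R'].T@np.array([u[0],u[1],1.]); o=-c['R'].T@c['t']; return o,d
def atz(c,px,z):
    o,d=ray(c,px); return o+d*(z-o[2])/d[2]
def proj(c,X):
    r,_=cv2.Rodrigues(c['R']); p,_=cv2.projectPoints(np.array(X,float).reshape(-1,3),r,np.array(c['t'],float),c['K'],np.array(c['distortion'],float)); return p[:,0]
E
python3 - <<'E'
from h import *
for n in ['side','top','wrist']:
    c=camera(n); save(n+'0',c['frame']); print(n,-c['R'].T@c['t'],c['R'][2])
    if n!='wrist':
        for k in ['stand','frame','kickstand','bottle','tray','tip_box','beaker','timer','jar','pipette','wash_bottle']:
            for r in regions_of(n,k):
                m=r['pixels']; ys,xs=np.nonzero(m); print(k,round(r['conf'],2),np.round(r['box']),xs.mean().round(),ys.mean().round())
print(get_obs())
E
```

```text
side [0.38518763 0.9556041  0.95407888] [ 0.07040097 -0.76888866 -0.63549503]
stand 0.97 [229. 170. 302. 281.] 264.0 229.0
frame 0.59 [224. 173. 295. 265.] 259.0 218.0
kickstand 0.71 [266. 188. 290. 224.] 276.0 204.0
bottle 0.78 [309. 222. 324. 256.] 316.0 240.0
bottle 0.68 [231. 170. 303. 280.] 264.0 229.0
bottle 0.48 [340. 266. 363. 287.] 349.0 275.0
tray 0.96 [367. 311. 433. 369.] 398.0 340.0
tray 0.84 [280. 299. 343. 358.] 312.0 327.0
tray 0.73 [323. 195. 378. 243.] 350.0 218.0
tip_box 0.66 [304. 164. 340. 189.] 323.0 176.0
beaker 0.57 [216. 267. 241. 306.] 228.0 284.0
timer 0.56 [341. 264. 361. 287.] 350.0 275.0
timer 0.55 [267. 186. 291. 224.] 277.0 204.0
jar 0.72 [274. 164. 285. 187.] 278.0 177.0
pipette 0.58 [228. 229. 238. 244.] 231.0 238.0
wash_bottle 0.95 [226. 312. 256. 362.] 242.0 339.0
top [0.41397984 0.0453174  1.46433359] [ 0.04534825  0.00568425 -0.99895507]
stand 0.93 [286. 121. 365. 196.] 325.0 155.0
stand 0.67 [285. 236. 303. 251.] 292.0 242.0
stand 0.35 [289. 120. 363. 187.] 326.0 148.0
frame 0.76 [291. 120. 361. 184.] 326.0 148.0
frame 0.49 [318. 200. 328. 216.]
[... 915 characters left out ...]
5789771]
{'clock': 1.25, 'joint_positions': array([-1.39440617e+00,  3.12871296e-01,  1.49772422e+00, -6.14334454e-06,
        1.33097938e+00, -2.23395452e-01]), 'joint_vel': array([ 0.00042568,  0.00192342, -0.00068844,  0.00149026,  0.00039335,
       -0.0023808 ]), 'joint_efforts': array([-3.60667373e-04, -4.12166405e+01, -2.59898221e+01, -2.35125399e-04,
        5.25767864e-04, -2.19653322e-05]), 'ee_pos': array([ 0.20433063, -0.48360592,  0.23129974]), 'ee_rot': array([ 8.33433323e-01, -5.52620028e-01,  3.96866208e-06,  8.48220076e-06]), 'contact_force': array([-0.19722761, -0.41605687,  0.58356156]), 'torque': array([-0.03393875,  0.01164685,  0.06390076]), 'width': 0.9990134522179367}
```

```bash
python3 - <<'E'
import cv2
a=cv2.imread('pics/side0.png')[150:380,200:450]; cv2.imwrite('pics/s0c.png',cv2.resize(a,None,fx=2.6,fy=2.6))
a=cv2.imread('pics/top0.png')[100:320,180:480]; cv2.imwrite('pics/t0c.png',cv2.resize(a,None,fx=2.6,fy=2.6))
E
```

```text
(no output)
```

View pics/s0c.png

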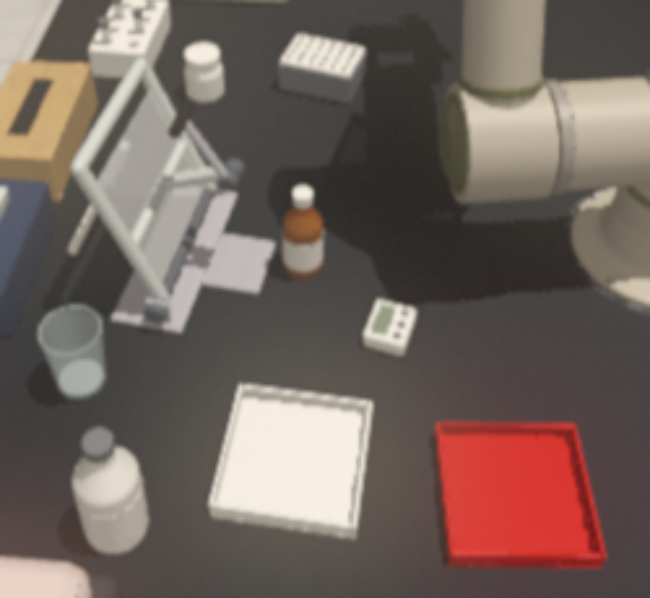

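View pics/t0c.png

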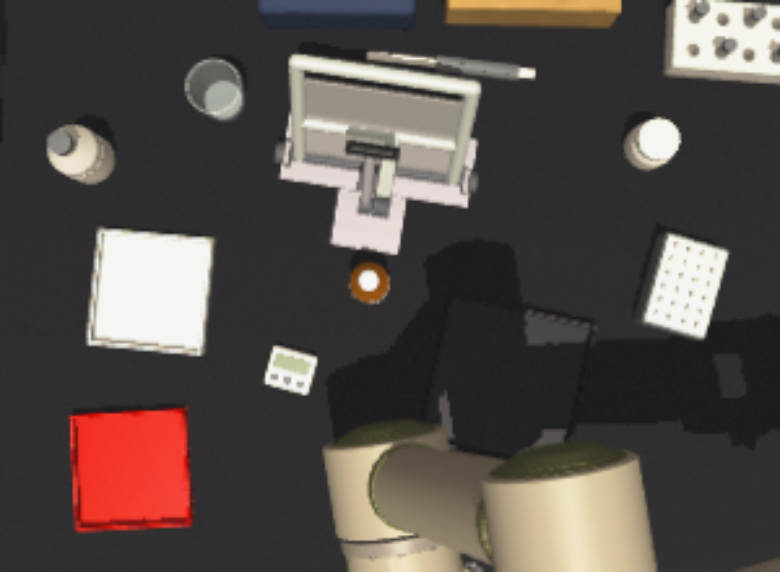

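View pics/wrist0.png

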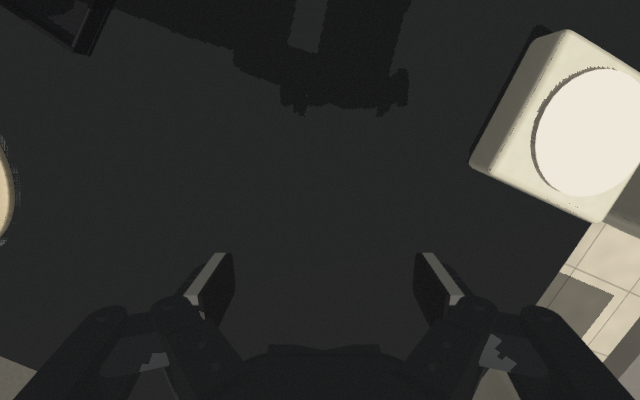

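```bash
python3 - <<'E'
import cv2
a=cv2.imread('pics/side0.png')[160:290,220:335]; cv2.imwrite('pics/s0d.png',cv2.resize(a,None,fx=4.6,fy=4.6,interpolation=cv2.INTER_CUBIC))
a=cv2.imread('pics/top0.png')[110:225,275:375]; cv2.imwrite('pics/t0d.png',cv2.resize(a,None,fx=5.2,fy=5.2,interpolation=cv2.INTER_CUBIC))
E
```

```text
(no output)
```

View pics/s0d.png

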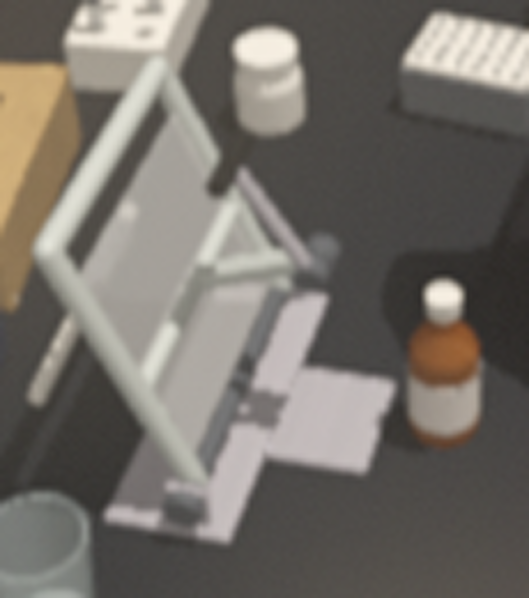

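View pics/t0d.png

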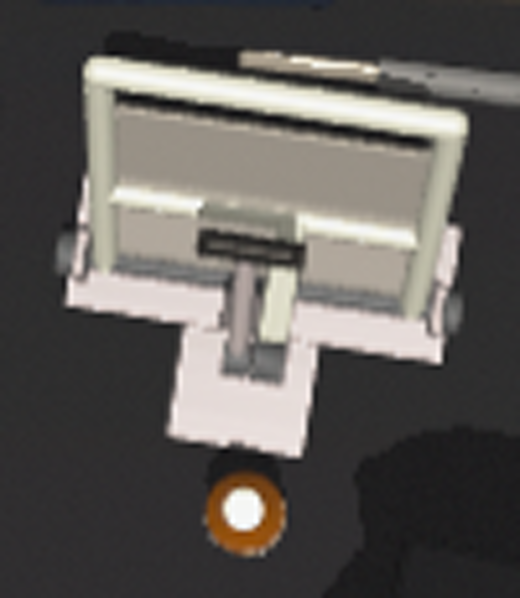

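```bash
python3 - <<'E'
from h import *
from scipy.optimize import least_squares
T=camera('top');S=camera('side')
t=lambda a,b:(275+a/5.2,110+b/5.2); s=lambda a,b:(220+a/4.6,160+b/4.6)
import math
sb,cb=math.sin(.38),math.cos(.38)
# (cam,px,localpoint, free)
def loc(p,X):
    x,y,th=X[:3]; R=np.array([[np.cos(th),-np.sin(th),0],[np.sin(th),np.cos(th),0],[0,0,1]])
    return R@np.array(p)+[x,y,0]
def obs(X):
    w,a=X[3],X[4]
    return [(T,t(168,436),(-.105,w,.006)),(T,t(302,457),(-.105,-w,.006)),
     (S,s(395,380),(-.105,-w,.006)),(S,s(366,472),(-.105,w,.006)),
     (T,t(66,303),(a,.125,.006)),(T,t(442,362),(a,-.125,.006)),(S,s(232,542),(a,.125,.006)),
     (T,t(87,66),(.21*sb,.109,.03+.21*cb)),(T,t(467,120),(.21*sb,-.109,.03+.21*cb)),
     (S,s(40,243),(.21*sb,.109,.03+.21*cb)),(S,s(157,65),(.21*sb,-.109,.03+.21*cb)),
     (T,t(249,247),(-.010,0,.234)),(S,s(226,165),(-.010,0,.234))]
def f(X): return np.concatenate([proj(c,loc(p,X))[0]-q for c,q,p in obs(X)])
r=least_squares(f,[.6,.04,0,.04,-.03],loss='soft_l1'); print(r.x.round(4)); print(f(r.x).reshape(-1,2).round(1))
X=r.x
for n,p in dict(bar=(.21*sb,0,.03+.21*cb),barup=(0,0,.24),foot=(-.01,0,.234),hub=(-.0614,0,.146)).items(): print(n,loc(p,X).round(3))
# bottle: cap top at z=.13
print('capT',atz(T,t(244,509),.13),'capS',atz(S,s(444,290),.13),'base',atz(T,t(245,516),.04), 'sideBaseFront', atz(S,s(443,440),0))
# tray
print('tray T rims',[atz(T,(180+a/2.6,100+b/2.6),.022).round(3) for a,b in [(97,229),(214,238),(203,355),(88,346)]])
print('tray S',[atz(S,(200+a/2.6,150+b/2.6),.022).round(3) for a,b in [(240,385),(372,402),(357,532),(212,513)]])
print(get_obs()['clock'])
E
```

```text
[ 0.6127  0.0651 -0.1326  0.0448 -0.0317]
[[-0.3 -0.2]
 [ 0.1 -0.3]
 [-0.7 -0.1]
 [-0.8 -0.8]
 [-0.7  0.6]
 [-0.2  0.1]
 [-0.7 -0.8]
 [-0.8  0.5]
 [ 0.2  1.1]
 [-0.2  3.7]
 [ 0.1 -0.9]
 [ 0.4  0.3]
 [ 0.3 -1. ]]
bar [0.69  0.055 0.225]
barup [0.613 0.065 0.24 ]
foot [0.603 0.066 0.234]
hub [0.552 0.073 0.146]
capT [0.46255864 0.0697285  0.13      ] capS [0.46076247 0.06727272 0.13      ] base [0.46139895 0.07066147 0.04      ] sideBaseFront [0.46020495 0.08643199 0.        ]
tray T rims [array([0.527, 0.427, 0.022]), array([0.518, 0.273, 0.022]), array([0.367, 0.284, 0.022]), array([0.375, 0.434, 0.022])]
tray S [array([0.515, 0.278, 0.022]), array([0.366, 0.288, 0.022]), array([0.376, 0.442, 0.022]), array([0.522, 0.434, 0.022])]
1.35
```

```bash
cat > plan.py <<'E'
from h import *
def down(yaw,tilt=0):
    # tool x at world yaw, z down; 
    x=np.array([np.cos(yaw),np.sin(yaw),0]); z=np.array([0,0,-1.]); y=np.cross(z,x)
    R=Rn.from_matrix(np.stack([x,y,z],1))
    return R*Rn.from_euler('y',tilt)
def plan(pos,R,n):
    o=get_obs(); p0=np.array(o['ee_pos']); R0=Rn.from_quat(o['ee_rot']); pos=np.array(pos)
    rv=(R0.inv()*R).as_rotvec(); 
    out=[]
    for i in range(n):
        Ri=R0*Rn.from_rotvec(rv*i/n)
        out.append(np.r_[Ri.inv().apply((pos-p0)/n),rv/n].round(4).tolist())
    print('t',o['clock'],p0.round(4),R0.as_matrix()[:,0].round(3),R0.as_matrix()[:,2].round(3))
    for r in out: print(r,',',sep='')
SY=-0.1326
E
python3 -c "
from plan import *
plan([.4615,.069,.20],down(SY),14)"
```

```text
t 1.35 [ 0.2044 -0.4836  0.2313] [ 0.389 -0.921  0.   ] [ 0. -0. -1.]
[-0.0292, -0.0323, 0.0022, -0.0, -0.0, -0.0742],
[-0.0267, -0.0344, 0.0022, -0.0, -0.0, -0.0742],
[-0.0241, -0.0362, 0.0022, -0.0, -0.0, -0.0742],
[-0.0214, -0.0379, 0.0022, -0.0, -0.0, -0.0742],
[-0.0185, -0.0394, 0.0022, -0.0, -0.0, -0.0742],
[-0.0155, -0.0407, 0.0022, -0.0, -0.0, -0.0742],
[-0.0125, -0.0417, 0.0022, -0.0, -0.0, -0.0742],
[-0.0093, -0.0425, 0.0022, -0.0, -0.0, -0.0742],
[-0.0062, -0.0431, 0.0022, -0.0, -0.0, -0.0742],
[-0.003, -0.0434, 0.0022, -0.0, -0.0, -0.0742],
[0.0003, -0.0435, 0.0022, -0.0, -0.0, -0.0742],
[0.0035, -0.0434, 0.0022, -0.0, -0.0, -0.0742],
[0.0067, -0.043, 0.0022, -0.0, -0.0, -0.0742],
[0.0099, -0.0424, 0.0022, -0.0, -0.0, -0.0742],
```

```bash
python3 -c "
import cv2
a=cv2.imread('pics/top0.png')[185:240,205:335]; cv2.imwrite('pics/t0e.png',cv2.resize(a,None,fx=6,fy=6,interpolation=cv2.INTER_CUBIC))"
```

```text
(no output)
```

View pics/t0e.png

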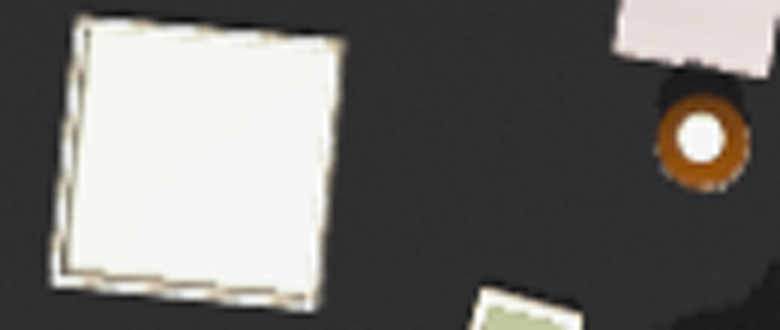

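Tray candidates in the top view are white (238,212), red (230,280) and black (375,245); I choose the white one, which is empty. Bottle candidates are the amber one with a white cap (322,209), the white wash bottle (210,159) and the white jar (430,155); I choose the amber one. The crop confirms both choices.

arm_command --pt "-0.029 -0.032 0.002 0 0 -0.074" --pt "-0.027 -0.034 0.002 0 0 -0.074" --pt "-0.024 -0.036 0.002 0 0 -0.074" --pt "-0.021 -0.038 0.002 0 0 -0.074" --pt "-0.018 -0.039 0.002 0 0 -0.074" --pt "-0.015 -0.041 0.002 0 0 -0.074" --pt "-0.012 -0.042 0.002 0 0 -0.074" --pt "-0.009 -0.042 0.002 0 0 -0.074" --fingers 1

```text
clock: 2.15
ee_pos: [0.3521, -0.1615, 0.2143]
ee_rot: [0.96, -0.279, 0.001, 0.001]
contact_force: [0.0, -0.4, -0.3]
width: 0.996
```

```bash
python3 -c "
from plan import *
plan([.4615,.069,.20],down(SY),8)"
```

```text
t 2.15 [ 0.3521 -0.1615  0.2143] [ 0.845 -0.536  0.003] [ 0.002 -0.003 -1.   ]
[-0.0039, -0.0317, 0.0017, 0.0002, -0.0003, -0.0541],
[-0.0022, -0.0318, 0.0017, 0.0002, -0.0003, -0.0541],
[-0.0005, -0.0319, 0.0018, 0.0002, -0.0003, -0.0541],
[0.0013, -0.0319, 0.0018, 0.0002, -0.0003, -0.0541],
[0.003, -0.0318, 0.0018, 0.0002, -0.0003, -0.0541],
[0.0047, -0.0315, 0.0018, 0.0002, -0.0003, -0.0541],
[0.0064, -0.0312, 0.0018, 0.0002, -0.0003, -0.0541],
[0.0081, -0.0309, 0.0018, 0.0002, -0.0003, -0.0541],
```

arm_command --pt "-0.004 -0.034 0.001 0 0 -0.056" --pt "-0.002 -0.034 0.001 0 0 -0.056" --pt "0 -0.034 0.001 0 0 -0.056" --pt "0.001 -0.034 0.001 0 0 -0.056" --pt "0.003 -0.034 0.001 0 0 -0.056" --pt "0.005 -0.033 0.001 0 0 -0.056" --pt "0.007 -0.033 0.001 0 0 -0.056" --pt "0.008 -0.032 0.001 0 0 -0.056"

```text
clock: 2.95
ee_pos: [0.4678, 0.0974, 0.2069]
ee_rot: [0.999, -0.048, 0.003, 0.002]
contact_force: [0.2, -0.8, 1.1]
width: 1.003
```

```bash
python3 -c "
from plan import *
c=camera('wrist'); save('w1',c['frame']); print(proj(c,[[.4615,.069,.13]]))
plan([.4615,.069,.102],down(SY),4)"
```

```text
[[318.29769842 245.55065124]]
t 3.0 [0.4688 0.1007 0.2067] [ 0.996 -0.09   0.007] [ 0.007 -0.002 -1.   ]
[-0.0013, 0.008, 0.0262, 0.0004, -0.0017, 0.0106],
[-0.0011, 0.008, 0.0262, 0.0004, -0.0017, 0.0106],
[-0.001, 0.0081, 0.0262, 0.0004, -0.0017, 0.0106],
[-0.0009, 0.0081, 0.0262, 0.0004, -0.0017, 0.0106],
```

View pics/w1.png

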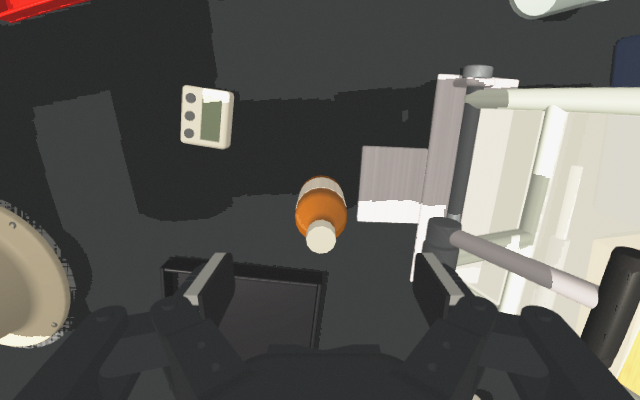

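arm_command --pt "-0.004 0.032 0 0 -0.007 0.043" --pt "0 0 0.03 0 0 0" --pt "0 0 0.03 0 0 0" --pt "0 0 0 0 0 0"

```text
clock: 3.4
ee_pos: [0.4628, 0.0703, 0.1457]
ee_rot: [0.998, -0.065, 0.001, 0.001]
contact_force: [-0.9, -0.3, 1.8]
width: 1.001
```

```bash
python3 -c "
from plan import *
c=camera('wrist'); save('w2',c['frame']); print(atz(c,(320.5,240),.13),proj(c,[[.4615,.069,.13]]))
plan([.4615,.069,.102],down(SY),2)"
```

```text
[0.46145285 0.07377549 0.13      ] [[321.68718907 247.73423139]]
t 3.45 [0.4638 0.0703 0.1476] [ 0.992 -0.129  0.005] [ 0.005 -0.002 -1.   ]
[-0.0012, 0.0007, 0.0228, 0.0006, -0.0027, 0.0017],
[-0.0011, 0.0008, 0.0228, 0.0006, -0.0027, 0.0017],
```

View pics/w2.png

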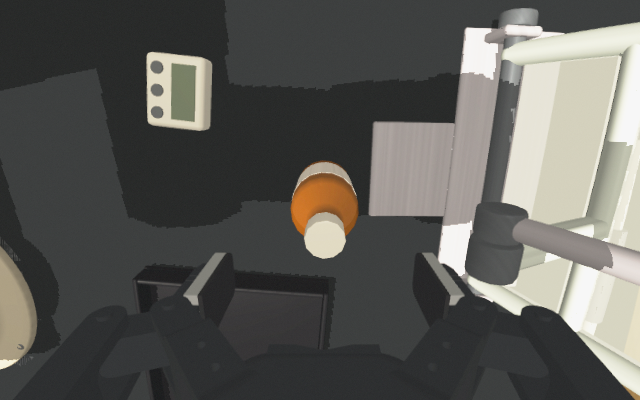

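arm_command --pt "-0.002 0 0.024 0 -0.004 0.003" --pt "0 0 0.02 0 0 0" --pt "0 0 0 0 0 0"

```text
clock: 3.75
ee_pos: [0.4648, 0.0703, 0.1075]
ee_rot: [0.998, -0.066, 0.004, 0.001]
contact_force: [0.3, -0.1, -1.1]
width: 0.998
```

```bash
python3 -c "
from plan import *
plan([.4615,.072,.102],down(SY),1)"
```

```text
t 3.75 [0.4648 0.0703 0.1075] [ 0.991 -0.132  0.009] [ 0.009 -0.002 -1.   ]
[-0.0036, -0.0012, 0.0055, 0.001, -0.0091, 0.0005],
```

arm_command --pt "-0.003 -0.001 0.006 0 -0.006 0" --pt "0 0 0 0 0 0" --pt "0 0 0 0 0 0" --fingers 0.45

```text
clock: 4.05
ee_pos: [0.4639, 0.0718, 0.1051]
ee_rot: [0.998, -0.066, 0.004, 0.001]
contact_force: [-0.2, -0.2, -0.6]
width: 0.518
```

arm_command --pt "0 0 0 0 0 0" --pt "0 0 0 0 0 0" --pt "0 0 0 0 0 0" --pt "0 0 0 0 0 0" --pt "0 0 0 0 0 0" --fingers 0 --grip_force 40

```text
clock: 4.55
ee_pos: [0.4641, 0.0718, 0.1062]
ee_rot: [0.998, -0.066, 0.005, 0.001]
contact_force: [-1.2, -0.5, -0.4]
width: 0.264
```

```bash
python3 -c "
from plan import *
c=camera('wrist'); save('w3',c['frame']); 
plan([.4615,.071,.17],down(SY),2)"
```

```text
t 4.6 [0.4642 0.0718 0.1062] [ 0.991 -0.131  0.01 ] [ 0.009 -0.002 -1.   ]
[-0.001, 0.0006, -0.0319, 0.0003, -0.0048, 0.0005],
[-0.0011, 0.0006, -0.0319, 0.0003, -0.0048, 0.0005],
```

View pics/w3.png

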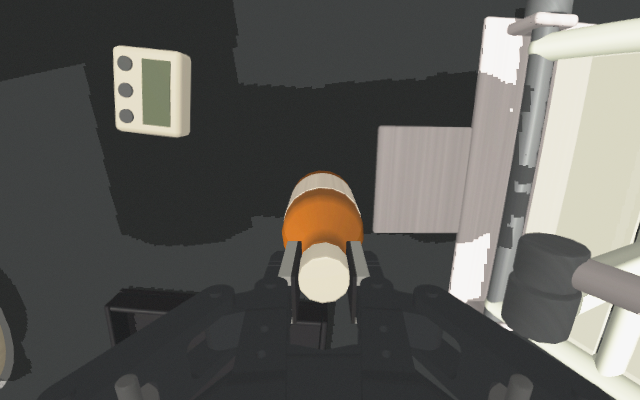

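arm_command --pt "0 0 -0.02 0 -0.003 0" --pt "0 0 -0.035 0 -0.003 0" --pt "0 0 -0.03 0 0 0" --pt "0 0 0 0 0 0"

```text
clock: 5.0
ee_pos: [0.4626, 0.072, 0.1926]
ee_rot: [0.998, -0.066, -0.001, 0.0]
contact_force: [0.2, 0.2, -3.8]
width: 0.264
```

```bash
python3 -c "
from plan import *
c=camera('wrist'); save('w4',c['frame']); 
plan([.446,.356,.185],down(SY),8)"
```

```text
t 5.05 [0.4617 0.072  0.1905] [ 0.991 -0.132 -0.005] [-0.005 -0.    -1.   ]
[-0.0066, -0.0349, 0.0007, 0.0001, 0.0006, 0.0001],
[-0.0066, -0.0349, 0.0007, 0.0001, 0.0006, 0.0001],
[-0.0066, -0.0349, 0.0007, 0.0001, 0.0006, 0.0001],
[-0.0066, -0.0349, 0.0007, 0.0001, 0.0006, 0.0001],
[-0.0066, -0.0349, 0.0007, 0.0001, 0.0006, 0.0001],
[-0.0066, -0.0349, 0.0007, 0.0001, 0.0006, 0.0001],
[-0.0066, -0.0349, 0.0007, 0.0001, 0.0006, 0.0001],
[-0.0066, -0.0349, 0.0007, 0.0001, 0.0006, 0.0001],
```

View pics/w4.png

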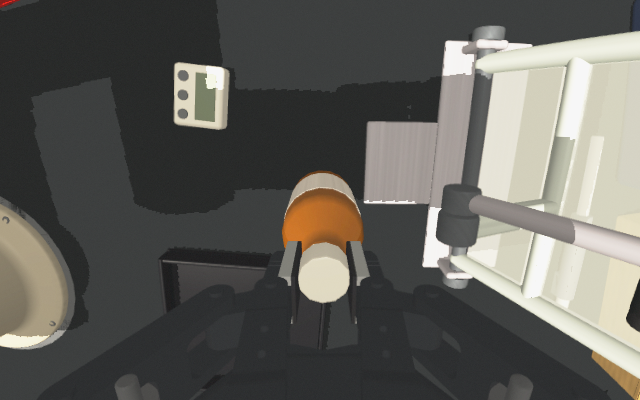

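The bottle is lifted with the cap held at (324,272), unchanged relative to the fingers. Next I carry it to the tray.

arm_command --pt "-0.004 -0.02 0 0 0 0" --pt "-0.007 -0.037 0 0 0 0" --pt "-0.007 -0.037 0 0 0 0" --pt "-0.007 -0.037 0 0 0 0" --pt "-0.007 -0.037 0 0 0 0" --pt "-0.007 -0.037 0 0 0 0" --pt "-0.006 -0.033 0 0 0 0" --pt "-0.004 -0.018 0 0 0 0"

```text
clock: 5.85
ee_pos: [0.4416, 0.3386, 0.1749]
ee_rot: [0.998, -0.069, -0.013, 0.004]
contact_force: [-0.1, -0.4, -2.4]
width: 0.264
```

arm_command --pt "0 0 0 0 0 0"

```text
clock: 5.95
ee_pos: [0.4404, 0.3402, 0.1726]
ee_rot: [0.998, -0.068, -0.014, 0.005]
contact_force: [-0.2, -1.0, -3.2]
width: 0.264
```

```bash
python3 -c "
from plan import *
c=camera('top'); save('t2',c['frame'][100:320,160:480]);c=camera('side'); save('s2',c['frame'][150:380,200:450])
plan([.446,.356,.14],down(SY),2)"
```

```text
t 6.05 [0.4408 0.3382 0.173 ] [ 0.99  -0.137 -0.027] [-0.029 -0.008 -1.   ]
[0.0018, -0.0094, 0.0163, 0.006, 0.0137, -0.0023],
[0.0016, -0.0092, 0.0164, 0.006, 0.0137, -0.0023],
```

View pics/s2.png

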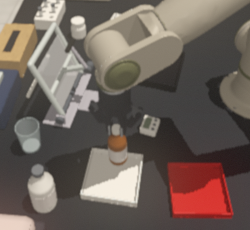

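arm_command --pt "0.003 -0.016 0.005 0.008 0.02 -0.003" --pt "0.001 -0.002 0.02 0.004 0.008 -0.001" --pt "0 0 0.015 0 0 0" --pt "0 0 0 0 0 0"

```text
clock: 6.45
ee_pos: [0.4487, 0.3545, 0.1293]
ee_rot: [0.998, -0.069, 0.002, -0.0]
contact_force: [-0.4, -0.7, -3.0]
width: 0.262
```

```bash
python3 -c "
from plan import *
plan([.446,.356,.111],down(SY),2)"
```

```text
t 6.45 [0.4487 0.3545 0.1293] [ 0.991 -0.137  0.003] [ 0.003  0.    -1.   ]
[-0.0015, -0.0006, 0.0091, -0.0003, -0.0016, -0.0024],
[-0.0014, -0.0006, 0.0092, -0.0003, -0.0016, -0.0024],
```

arm_command --pt "-0.001 0 0.01 0 -0.003 0" --pt "0 0 0.005 0 0 0" --pt "0 0 0.003 0 0 0" --pt "0 0 0 0 0 0"

```text
clock: 6.85
ee_pos: [0.4487, 0.3544, 0.1107]
ee_rot: [0.998, -0.069, 0.001, -0.001]
contact_force: [-0.4, 1.2, -2.8]
width: 0.26
```

arm_command --pt "0 0 0.002 0 0 0" --pt "0 0 0 0 0 0"

```text
clock: 7.05
ee_pos: [0.4498, 0.3551, 0.1109]
ee_rot: [0.998, -0.069, 0.003, -0.002]
contact_force: [0.1, 0.2, -2.6]
width: 0.263
```

arm_command --pt "0 0 0.004 0 0 0" --pt "0 0 0 0 0 0"

```text
clock: 7.25
ee_pos: [0.4516, 0.3566, 0.1111]
ee_rot: [0.998, -0.069, 0.006, -0.005]
contact_force: [0.2, 0.2, -3.2]
width: 0.265
```

```bash
python3 -c "
from plan import *
c=camera('side'); im=c['frame'][280:380,270:350]; save('s3',cv2.resize(im,None,fx=6,fy=6,interpolation=cv2.INTER_CUBIC))
plan([.446,.356,.111],down(SY),1)"
```

```text
t 7.3 [0.4516 0.3566 0.111 ] [ 0.99  -0.139  0.011] [ 0.013  0.008 -1.   ]
[-0.0055, 0.0013, -0.0001, -0.0097, -0.0113, -0.0064],
```

View pics/s3.png

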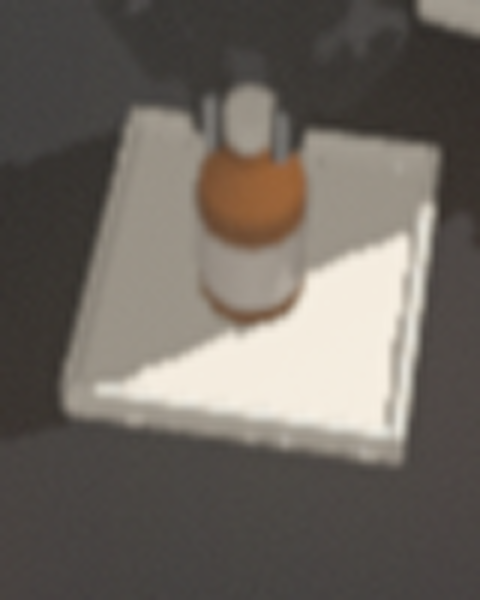

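```bash
python3 -c "
from plan import *
o=get_obs()
for k in o: print(k,o[k])
c=camera('side')
for z in (0.004,.009,.014): print(z,proj(c,[[.4495,.356+.025,z],[.4495,.356,z+.13]]))"
```

```text
clock 7.3
joint_positions [0.46409508 0.53070073 1.50648416 0.00185293 1.08959928 0.60225891]
joint_vel [-0.0013489   0.01340849  0.01448454 -0.00470251 -0.00423213 -0.00032894]
joint_efforts [-2.26796558e-02 -4.90482116e+01 -2.35948277e+01  3.32905480e-02
  2.24876194e-02 -2.73591922e-04]
ee_pos [0.45159259 0.35657434 0.11098283]
ee_rot [ 0.99755784 -0.06944676  0.00595742 -0.00447331]
contact_force [ 0.44487841 -0.55166441 -2.99630446]
torque [-0.00143746  0.01144806 -0.03748982]
width 0.2595224760379701
0.004 [[311.25288755 334.94439447]
 [311.6003032  298.31727938]]
0.009 [[311.23261128 333.93484608]
 [311.57984371 297.12412053]]
0.014 [[311.21221152 332.91914492]
 [311.55925159 295.92322118]]
```

arm_command --pt "-0.003 0.001 0.006 -0.009 -0.011 0" --pt "0 0 0 0 0 0"

```text
clock: 7.55
ee_pos: [0.4524, 0.3582, 0.1113]
ee_rot: [0.998, -0.069, 0.006, -0.004]
contact_force: [-0.2, -0.4, -3.9]
width: 0.265
```

```bash
python3 -c "
from plan import *
o=get_obs();print(o['contact_force'],o['torque'],o['ee_pos'],o['joint_positions'])
c=camera('side'); im=c['frame'][280:380,270:350]; save('s4',cv2.resize(im,None,fx=6,fy=6,interpolation=cv2.INTER_CUBIC))"
```

```text
[-0.19890843 -0.4238802  -3.93130738] [0.0063367  0.00546096 0.00161233] [0.45238958 0.35821444 0.11129888] [4.66460347e-01 5.33565648e-01 1.50079600e+00 8.50678286e-04
 1.09227014e+00 6.05062563e-01]
```

View pics/s4.png

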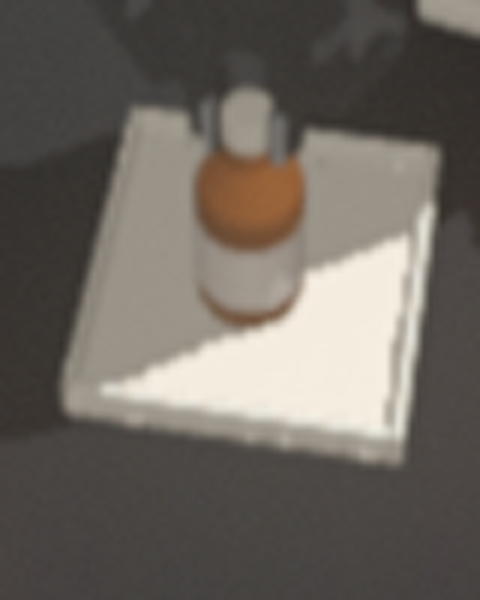

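```bash
python3 -c "
from plan import *
c=camera('side'); save('s5',cv2.resize(c['frame'][100:400,150:500],None,fx=2,fy=2))
c=camera('top'); save('t5',cv2.resize(c['frame'][80:320,150:480],None,fx=2.3,fy=2.3))
c=camera('wrist'); save('w5',c['frame'])"
```

```text
(no output)
```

View pics/s5.png

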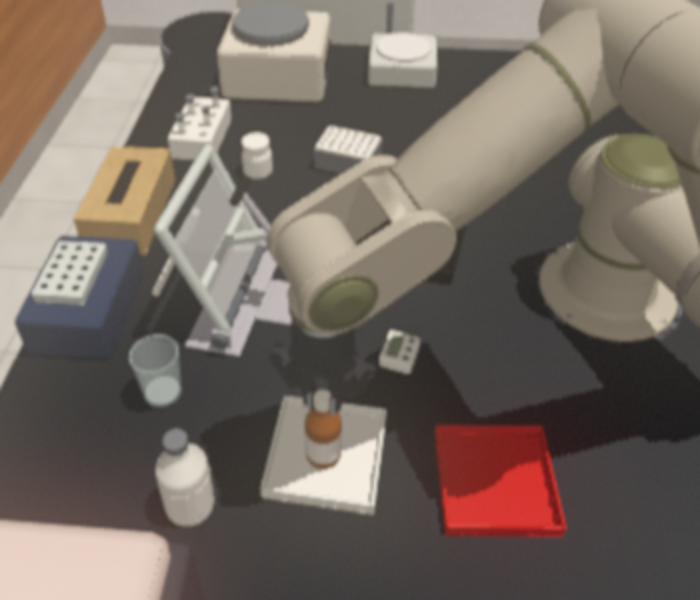

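View pics/t5.png

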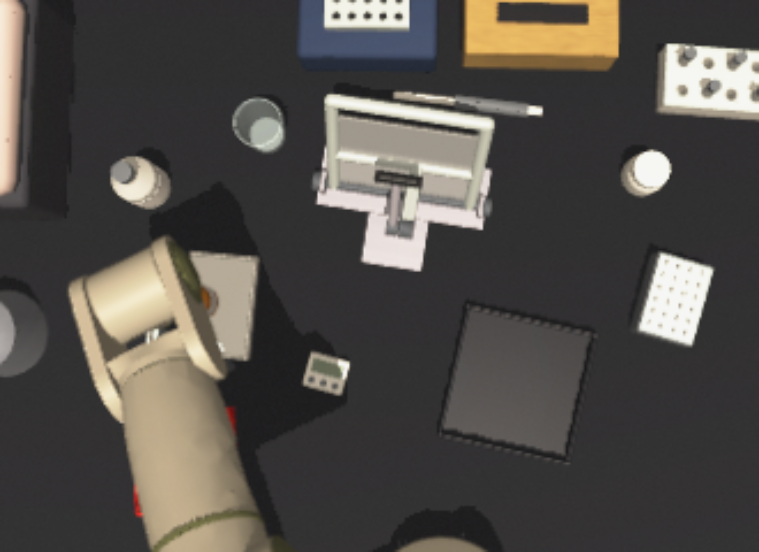

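View pics/w5.png

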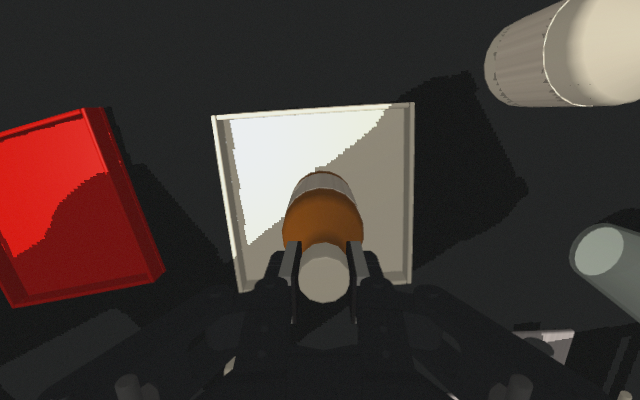

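arm_command --pt "-0.003 0.001 0.008 -0.005 -0.008 0"

```text
clock: 7.85
ee_pos: [0.4526, 0.3596, 0.1087]
ee_rot: [0.998, -0.07, 0.007, -0.005]
contact_force: [-2.0, -3.0, 58.6]
width: 0.26
```

arm_command --pt "0 0 -0.001 0 0 0"

```text
clock: 7.95
ee_pos: [0.4528, 0.3598, 0.1104]
ee_rot: [0.998, -0.07, 0.008, -0.006]
contact_force: [-0.1, -0.4, -3.8]
width: 0.267
```

arm_command --pt "0 0 0.001 0 0 0" --pt "0 0 0 0 0 0" --pt "0 0 0 0 0 0" --fingers 0.6

```text
clock: 8.25
ee_pos: [0.4522, 0.3593, 0.1079]
ee_rot: [0.998, -0.07, 0.006, -0.005]
contact_force: [-0.2, 0.8, 1.2]
width: 0.6
```

```bash
python3 -c "
from plan import *
c=camera('wrist'); save('w6',c['frame'])
plan([.446,.356,.2],down(SY),3)"
```

```text
t 8.3 [0.4521 0.3592 0.1078] [ 0.99  -0.139  0.012] [ 0.013  0.009 -1.   ]
[-0.0015, 0.001, -0.0308, -0.0034, -0.0039, -0.0022],
[-0.0016, 0.0011, -0.0308, -0.0034, -0.0039, -0.0022],
[-0.0018, 0.0012, -0.0308, -0.0034, -0.0039, -0.0022],
```

View pics/w6.png

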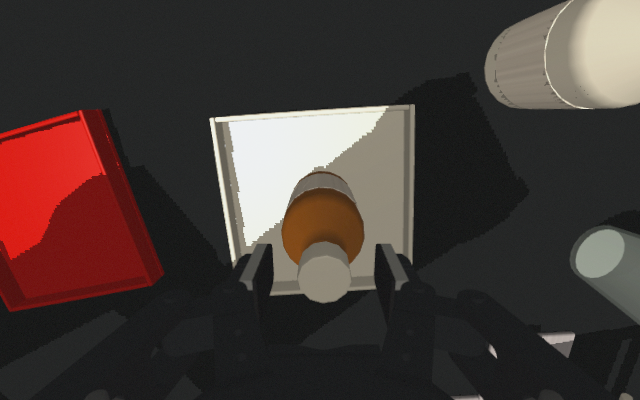

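arm_command --pt "-0.001 0.001 -0.03 -0.003 -0.004 0" --pt "-0.001 0.001 -0.045 -0.003 -0.004 0" --pt "0 0 -0.045 -0.003 -0.004 0" --pt "0 0 -0.045 0 0 0" --pt "0 0 -0.035 0 0 0"

```text
clock: 8.8
ee_pos: [0.4469, 0.3553, 0.3065]
ee_rot: [0.998, -0.07, -0.008, 0.004]
contact_force: [1.2, 0.4, 0.7]
width: 0.6
```

```bash
python3 -c "
from plan import *
c=camera('side'); im=c['frame'][280:380,270:350]; save('s7',cv2.resize(im,None,fx=6,fy=6,interpolation=cv2.INTER_CUBIC))
plan([.6375,.062,.31],down(SY),8)"
```

```text
t 8.85 [0.4481 0.3559 0.3121] [ 0.99  -0.139 -0.009] [-0.009 -0.003 -1.   ]
[0.0286, 0.0331, 0.0002, 0.0006, 0.0011, -0.0009],
[0.0285, 0.0331, 0.0002, 0.0006, 0.0011, -0.0009],
[0.0285, 0.0331, 0.0002, 0.0006, 0.0011, -0.0009],
[0.0285, 0.0332, 0.0002, 0.0006, 0.0011, -0.0009],
[0.0285, 0.0332, 0.0002, 0.0006, 0.0011, -0.0009],
[0.0284, 0.0332, 0.0002, 0.0006, 0.0011, -0.0009],
[0.0284, 0.0332, 0.0002, 0.0006, 0.0011, -0.0009],
[0.0284, 0.0333, 0.0003, 0.0006, 0.0011, -0.0009],
```

View pics/s7.png

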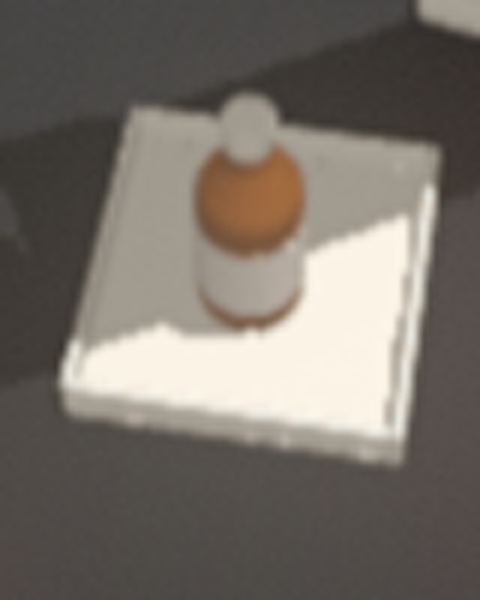

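The side crop shows the bottle upright and free in the white tray (bottle centre near crop (250,215)). Next I move over the gap behind the kickstand foot.

arm_command --pt "0.022 0.025 0 0 0 0" --pt "0.029 0.033 0 0 0 0" --pt "0.03 0.035 0 0 0 0" --pt "0.03 0.035 0 0 0 0" --pt "0.03 0.035 0 0 0 0" --pt "0.03 0.035 0 0 0 0" --pt "0.026 0.032 0 0 0 0" --pt "0.015 0.018 0 0 0 0" --fingers 0

```text
clock: 9.65
ee_pos: [0.6286, 0.0733, 0.3079]
ee_rot: [0.998, -0.067, -0.006, 0.001]
contact_force: [0.1, -0.0, -0.1]
width: -0.003
```

```bash
python3 -c "
from plan import *
plan([.6415,.061,.29],down(SY),1)"
```

```text
t 9.65 [0.6286 0.0733 0.3079] [ 0.991 -0.133 -0.012] [-0.013 -0.002 -1.   ]
[0.0146, 0.0104, 0.0178, 0.0032, 0.0122, -0.0006],
```

arm_command --pt "0.014 0.01 0.006 0.003 0.012 0" --pt "0 0 0.008 0 0 0" --pt "0 0 0 0 0 0"

```text
clock: 9.95
ee_pos: [0.6423, 0.059, 0.2893]
ee_rot: [0.998, -0.068, -0.002, -0.0]
contact_force: [-0.7, 0.7, 0.5]
width: -0.003
```

```bash
python3 -c "
from plan import *
c=camera('side'); save('s8',cv2.resize(c['frame'][140:300,200:340],None,fx=4,fy=4,interpolation=cv2.INTER_CUBIC))
c=camera('wrist'); save('w8',c['frame'])
plan([.6415,.061,.213],down(SY),3)"
```

```text
t 10.05 [0.6424 0.0594 0.2909] [ 0.991 -0.135 -0.002] [-0.002  0.    -1.   ]
[-0.0003, -0.0005, 0.026, 0.0, 0.0005, -0.0011],
[-0.0003, -0.0005, 0.026, 0.0, 0.0005, -0.0011],
[-0.0003, -0.0005, 0.026, 0.0, 0.0005, -0.0011],
```

View pics/s8.png

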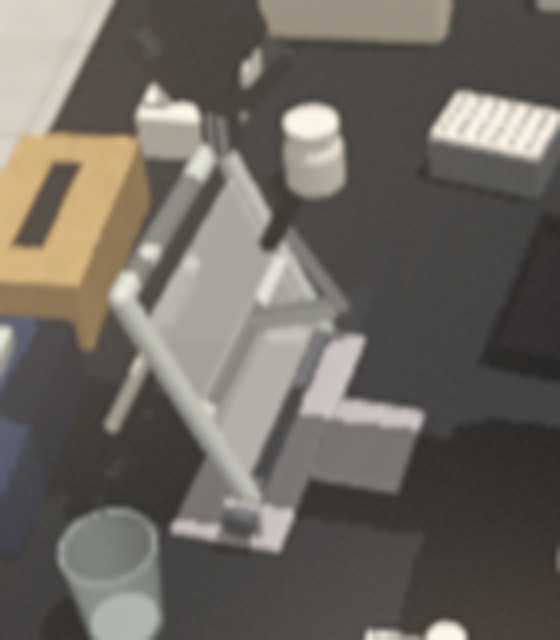

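View pics/w8.png

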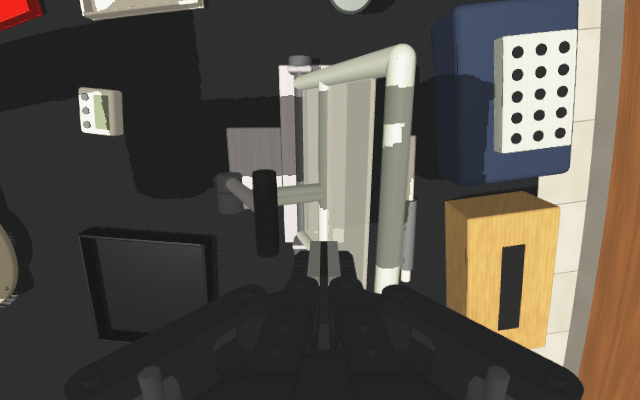

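arm_command --pt "0 0 0.026 0 0 0" --pt "0 0 0.026 0 0 0" --pt "0 0 0.02 0 0 0"

```text
clock: 10.35
ee_pos: [0.6425, 0.0634, 0.222]
ee_rot: [0.998, -0.065, 0.004, -0.0]
contact_force: [0.5, 0.5, 0.1]
width: -0.001
```

```bash
python3 -c "
from plan import *
c=camera('wrist'); save('w9',c['frame']);print(proj(c,[[.603,.066,.234],[.69,.055,.225]]))
plan([.6415,.063,.213],down(SY),1)"
```

```text
[[241.36580233 274.84496829]
 [418.47676919 264.49255099]]
t 10.4 [0.6414 0.0636 0.2185] [ 0.991 -0.13   0.003] [ 0.003  0.    -1.   ]
[0.0002, 0.0006, 0.0055, -0.0006, -0.0025, 0.0019],
```

View pics/w9.png

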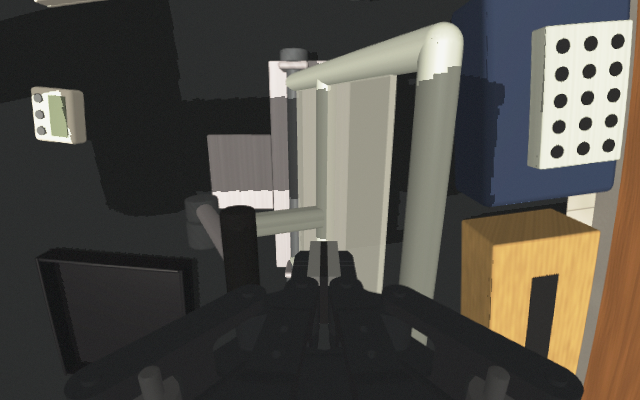

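arm_command --pt "-0.015 0 0.003 0 0 0" --pt "-0.02 0 0 0 0 0" --pt "-0.02 0 0 0 0 0"

```text
clock: 10.7
ee_pos: [0.5859, 0.0735, 0.2164]
ee_rot: [0.998, -0.064, 0.002, -0.0]
contact_force: [-0.1, 1.0, -0.0]
width: -0.003
```

arm_command --pt "-0.02 0 0 0 0 0" --pt "-0.015 0 0 0 0 0"

```text
clock: 10.9
ee_pos: [0.5492, 0.08, 0.2187]
ee_rot: [0.998, -0.062, 0.004, -0.0]
contact_force: [0.2, 0.3, 0.5]
width: -0.002
```

```bash
python3 -c "
from plan import *
c=camera('wrist'); save('w10',c['frame'])
c=camera('side'); save('s10',cv2.resize(c['frame'][140:300,200:340],None,fx=4,fy=4,interpolation=cv2.INTER_CUBIC))
plan([.6127-.065*.991,.0651+.065*.132,.218],down(SY),1)"
```

```text
t 11.0 [0.5492 0.0802 0.219 ] [ 0.992 -0.124  0.008] [ 0.008  0.    -1.   ]
[-0.0001, 0.0065, 0.001, -0.0013, -0.0079, 0.0083],
```

View pics/s10.png

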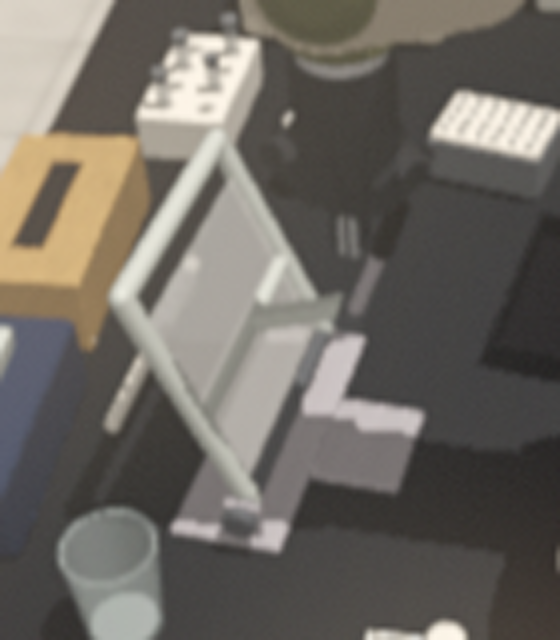

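View pics/w10.png

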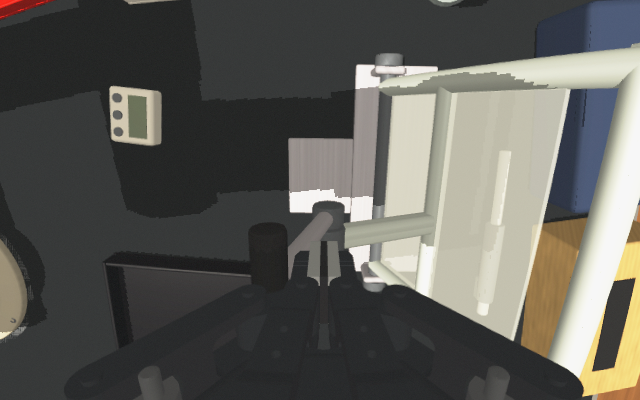

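arm_command --pt "-0.01 0.004 0 0 -0.004 0.008" --pt "0 0 0 0 0 0" --pt "0 0 -0.03 0 0 0" --pt "0 0 -0.04 0 0 0" --pt "0 0 -0.02 0 0 0"

```text
clock: 11.5
ee_pos: [0.5397, 0.0791, 0.3121]
ee_rot: [0.998, -0.065, 0.001, -0.001]
contact_force: [0.3, -0.6, -0.5]
width: 0.001
```

```bash
python3 -c "
from plan import *
c=camera('wrist'); save('w11',c['frame'])
c=camera('side'); save('s11',cv2.resize(c['frame'][140:300,200:340],None,fx=4,fy=4,interpolation=cv2.INTER_CUBIC))
S=np.array; L=lambda x,y,z:[.6127+.991*x+.132*y,.0651-.132*x+.991*y,z]
print((proj(c,[L(-.089,0,.0486),L(-.0614,0,.146)])-[200,140])*4)
plan([.69,.055,.30],down(SY),6)"
```

```text
[[387.93694568 408.7998177 ]
 [349.51952556 315.91317147]]
t 11.6 [0.5402 0.079  0.3119] [ 0.992 -0.129  0.005] [ 0.005  0.001 -1.   ]
[0.0253, 0.0007, 0.0021, -0.0003, -0.0008, 0.0005],
[0.0253, 0.0007, 0.0021, -0.0003, -0.0008, 0.0005],
[0.0253, 0.0007, 0.0021, -0.0003, -0.0008, 0.0005],
[0.0253, 0.0007, 0.002, -0.0003, -0.0008, 0.0005],
[0.0253, 0.0007, 0.002, -0.0003, -0.0008, 0.0005],
[0.0253, 0.0007, 0.002, -0.0003, -0.0008, 0.0005],
```

View pics/s11.png

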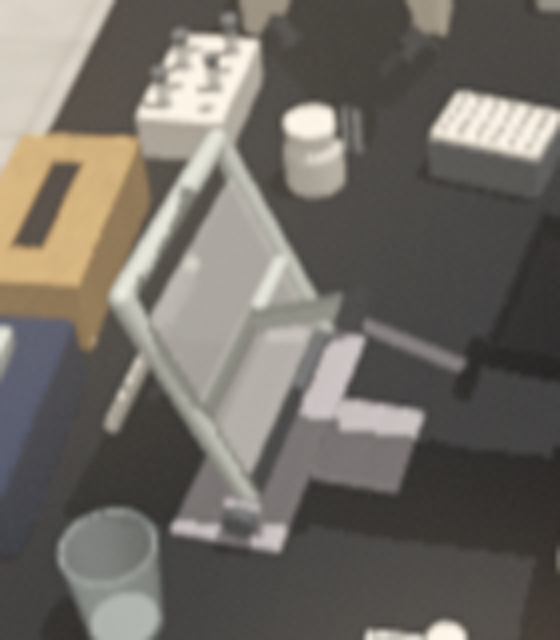

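View pics/w11.png

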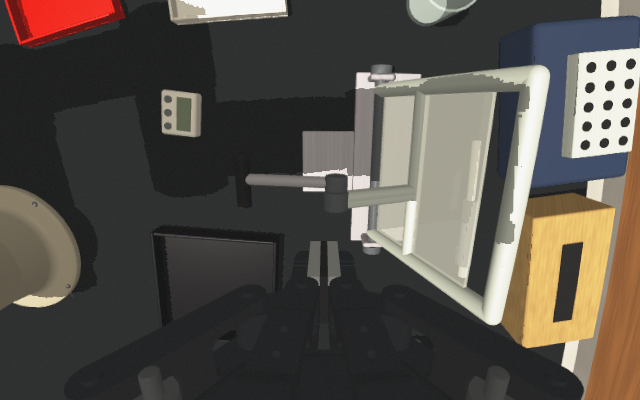

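arm_command --pt "0.02 0.001 0 0 0 0" --pt "0.027 0.001 0 0 0 0" --pt "0.027 0.001 0 0 0 0" --pt "0.027 0.001 0 0 0 0" --pt "0.027 0.001 0 0 0 0" --pt "0.022 0.001 0 0 0 0" --pt "0 0 0 0 0 0" --fingers 0.65

```text
clock: 12.3
ee_pos: [0.6954, 0.0544, 0.3046]
ee_rot: [0.998, -0.064, -0.001, -0.001]
contact_force: [-0.1, -0.1, -1.3]
width: 0.65
```

```bash
python3 -c "
from plan import *
c=camera('wrist'); save('w12',c['frame'])
L=lambda x,y,z:[.6127+.991*x+.132*y,.0651-.132*x+.991*y,z]
print(proj(c,[L(.0779,.09,.225),L(.0779,0.03,.225)]))
c=camera('side'); save('s12',cv2.resize(c['frame'][140:300,200:340],None,fx=4,fy=4,interpolation=cv2.INTER_CUBIC))
plan([.69,.055,.27],down(SY),1)"
```

```text
[[316.75873356  84.63919555]
 [316.62232695 171.1929233 ]]
t 12.4 [0.6938 0.0551 0.306 ] [ 0.992 -0.126 -0.001] [-0.001  0.002 -1.   ]
[-0.0037, 0.0007, 0.036, -0.0018, 0.0012, 0.0062],
```

View pics/s12.png

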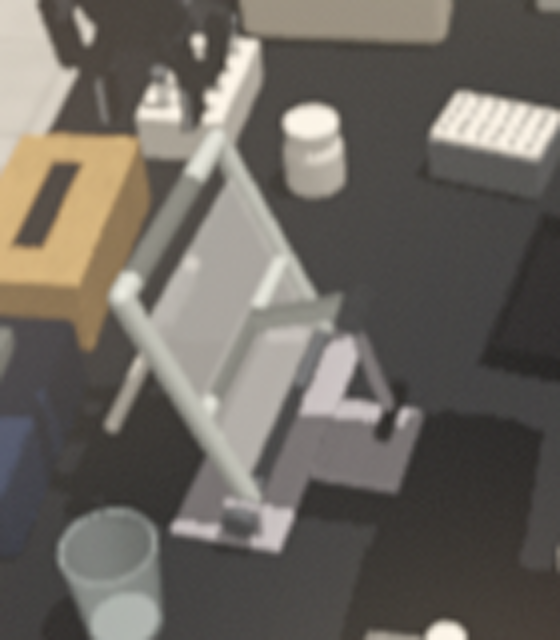

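View pics/w12.png

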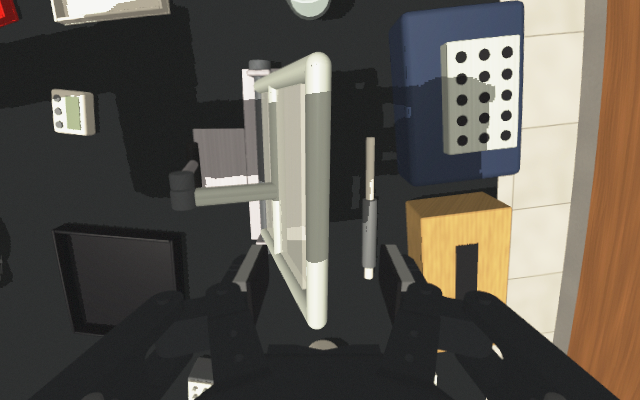

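arm_command --pt "-0.004 0 0.02 0 0 0.006" --pt "0 0 0.03 0 0 0" --pt "0 0 0.025 0 0 0" --pt "0 0 0.015 0 0 0" --grip_force 40

```text
clock: 12.8
ee_pos: [0.6879, 0.0575, 0.217]
ee_rot: [0.998, -0.065, 0.003, -0.001]
contact_force: [-0.0, 0.3, -0.4]
width: 0.65
```

```bash
python3 -c "
from plan import *
c=camera('wrist'); save('w13',c['frame'])
c=camera('side'); save('s13',cv2.resize(c['frame'][140:300,200:340],None,fx=4,fy=4,interpolation=cv2.INTER_CUBIC))
plan([.69,.055,.204],down(SY),1)"
```

```text
t 12.9 [0.6877 0.0575 0.2167] [ 0.991 -0.13   0.004] [ 0.004  0.002 -1.   ]
[0.0025, 0.0022, 0.0127, -0.0022, -0.0035, 0.0018],
```

View pics/s13.png

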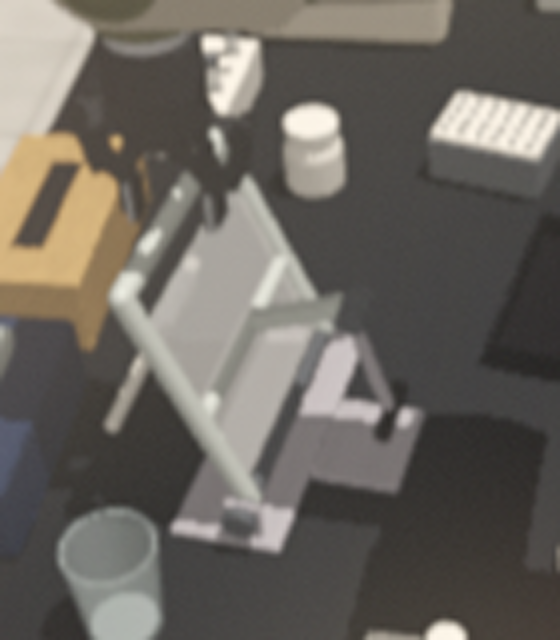

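View pics/w13.png

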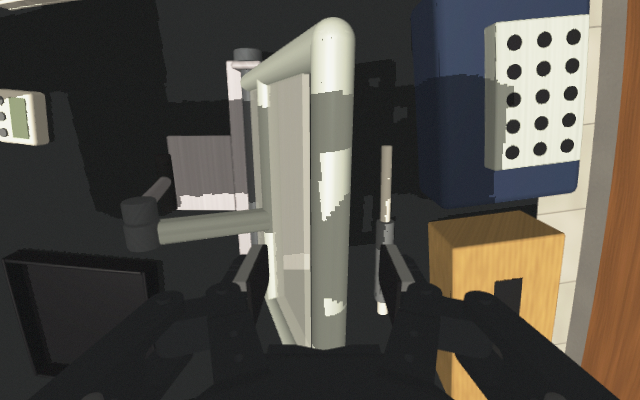

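arm_command --pt "0.002 0 0.013 0 -0.003 0" --pt "0 0 0.003 0 0 0" --pt "0 0 0 0 0 0" --fingers 0.4

```text
clock: 13.2
ee_pos: [0.69, 0.0577, 0.2027]
ee_rot: [0.998, -0.065, 0.002, -0.001]
contact_force: [0.8, -0.7, -0.2]
width: 0.4
```

arm_command --pt "0 0 0.002 0 0 0" --pt "0 0 0.001 0 0 0" --pt "0 0 0 0 0 0" --pt "0 0 0 0 0 0" --fingers 0

```text
clock: 13.6
ee_pos: [0.6908, 0.0577, 0.2011]
ee_rot: [0.998, -0.065, 0.004, -0.001]
contact_force: [1.0, -0.6, -1.2]
width: 0.195
```

```bash
python3 -c "
from plan import *
c=camera('wrist'); save('w14',c['frame'])
o=get_obs();print(o['contact_force'])
p=np.array(o['ee_pos']); q=p-np.array([.6127,.0651,0]); print('local x,z of grasp',q[0]*.991-q[1]*.132,p[2]+.019, 'expect .078 .225')
plan([.69,.055,.204],down(SY),1)"
```

```text
[ 1.43018919 -0.25468657 -0.82243681]
local x,z of grasp 0.0783373616311385 0.2201089845449382 expect .078 .225
t 13.65 [0.6908 0.0577 0.2011] [ 0.991 -0.13   0.008] [ 0.008  0.002 -1.   ]
[-0.0004, 0.0027, -0.0029, -0.0028, -0.0081, 0.0021],
```

View pics/w14.png

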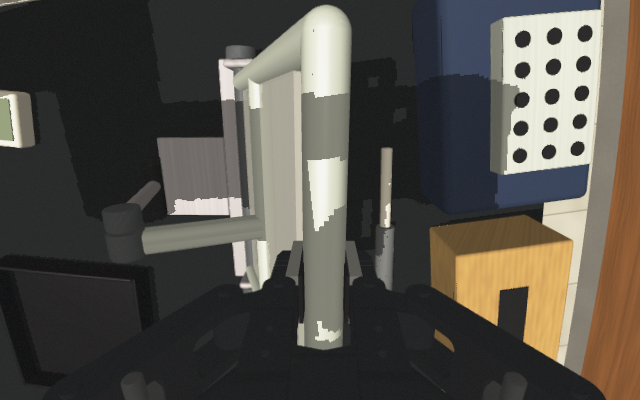

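arm_command --pt "-0.012 0 -0.004 0 0 0" --pt "-0.012 0 -0.0035 0 0 0" --pt "-0.012 0 -0.003 0 0 0"

```text
clock: 13.95
ee_pos: [0.6575, 0.0623, 0.2125]
ee_rot: [0.998, -0.065, 0.009, -0.002]
contact_force: [4.4, 1.0, -5.0]
width: 0.19
```

```bash
cat > st.py <<'E'
from plan import *
o=get_obs()
p=np.array(o['ee_pos'])+ .019*Rn.from_quat(o['ee_rot']).apply([0,0,-1]); q=p-np.array([.6127,.0651,0]); print(o['clock'],'local x,z of grasp',q[0]*.991-q[1]*.132,p[2],'theta',np.arctan2(q[0]*.991-q[1]*.132,p[2]-.03),o['contact_force'],o['width'])
plan([.6127,.0651,.216],down(SY),1)
E
python3 st.py
```

```text
13.95 local x,z of grasp 0.04440349878607066 0.23147949080885136 theta 0.21691958993198496 [ 4.43890208  0.95928046 -5.03494048] 0.19027836181925667
t 13.95 [0.6575 0.0623 0.2125] [ 0.991 -0.131  0.019] [ 0.019  0.002 -1.   ]
[-0.0447, 0.003, -0.0044, -0.0045, -0.0186, 0.0016],
```

arm_command --pt "-0.013 0 -0.003 0 -0.006 0" --pt "-0.013 0 -0.002 0 -0.006 0" --pt "-0.01 0 -0.001 0 -0.004 0"

```text
clock: 14.25
ee_pos: [0.6221, 0.0673, 0.2186]
ee_rot: [0.998, -0.066, 0.005, -0.002]
contact_force: [4.4, 0.5, -5.5]
width: 0.198
```

```bash
python3 st.py
```

```text
14.25 local x,z of grasp 0.00883367408020752 0.2375978049262897 theta 0.04252621202185873 [ 4.40965871  0.49185003 -5.50133907] 0.1977221445708717
t 14.25 [0.6221 0.0673 0.2186] [ 0.991 -0.131  0.009] [ 0.01   0.004 -1.   ]
[-0.009, 0.0034, 0.0025, -0.0056, -0.009, 0.0015],
```

arm_command --pt "-0.006 0 0.001 0 -0.003 0" --pt "-0.005 0 0 0 -0.003 0"

```text
clock: 14.45
ee_pos: [0.6126, 0.0686, 0.2193]
ee_rot: [0.998, -0.066, 0.006, -0.003]
contact_force: [19.5, -1.1, -10.5]
width: 0.194
```

```bash
python3 st.py
```

```text
14.45 local x,z of grasp -0.0007950354006947564 0.2382727109178587 theta -0.0038172621634893415 [ 19.46403341  -1.13720134 -10.45894265] 0.19375847246399702
t 14.45 [0.6126 0.0686 0.2193] [ 0.991 -0.131  0.011] [ 0.012  0.005 -1.   ]
[0.0005, 0.0035, 0.0033, -0.0061, -0.0111, 0.0013],
```

arm_command --pt "-0.002 0 0.001 0 -0.002 0" --pt "-0.0015 0 0.0005 0 0 0"

```text
clock: 14.65
ee_pos: [0.6131, 0.0686, 0.2192]
ee_rot: [0.998, -0.066, 0.012, -0.003]
contact_force: [12.4, 0.7, -2.3]
width: 0.198
```

```bash
python3 -c "
from plan import *
c=camera('side'); save('s15',cv2.resize(c['frame'][140:380,200:360],None,fx=2.5,fy=2.5,interpolation=cv2.INTER_CUBIC)); save('s15b',cv2.resize(c['frame'][215:285,235:315],None,fx=8,fy=8,interpolation=cv2.INTER_CUBIC))
L=lambda x,y,z:[.6127+.991*x+.132*y,.0651-.132*x+.991*y,z]
print((proj(c,[L(-.09,0,.014),L(-.09,.03,.014),L(-.1,0,.115)])-[235,215])*8)
c=camera('top'); save('t15',cv2.resize(c['frame'][80:320,150:480],None,fx=2.3,fy=2.3))
c=camera('wrist'); save('w15',c['frame'])
";python3 st.py
```

```text
[[501.06656899 276.31566393]
 [482.74335581 328.72273462]
 [516.95672221 103.78335482]]
14.8 local x,z of grasp -0.0005023618604692001 0.23822920663661618 theta -0.00241253805815327 [13.22574305 -0.02699449 -1.1581313 ] 0.1976269615149061
t 14.8 [0.6131 0.0685 0.2192] [ 0.991 -0.132  0.023] [ 0.023  0.004 -1.   ]
[-0.0, 0.0035, 0.0032, -0.0073, -0.0226, 0.0007],
```

View pics/s15b.png

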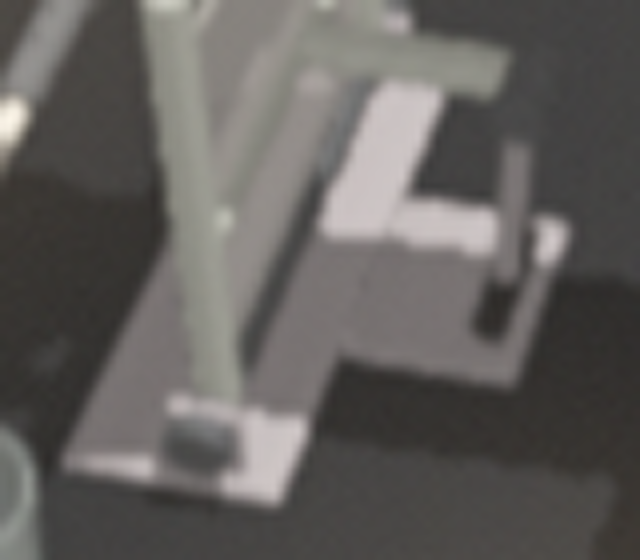

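View pics/s15.png

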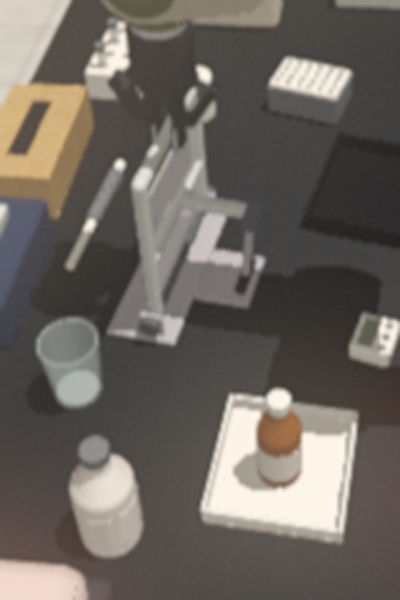

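View pics/t15.png

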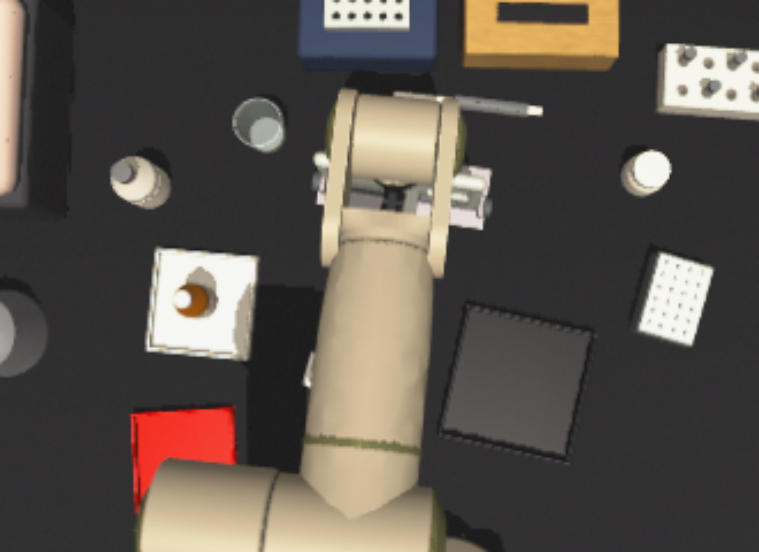

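View pics/w15.png

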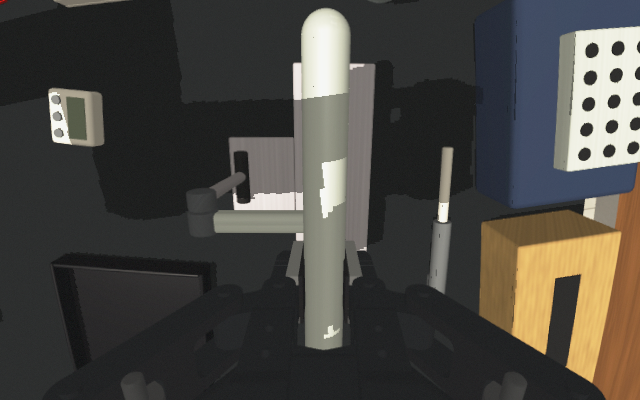

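```bash
python3 -c "
from station import *
print(finish_job()); o=get_obs(); print(o['clock'],o['ee_pos'],o['contact_force'],o['width'])"
```

```text
the job is handed in; nothing more can be done
None
the job is handed in; nothing more can be done
```

I did all three steps in the order asked and handed the job in at about 14.8 s on the robot's clock. `finish_job` reports no verdict.

1. **Bottle:** I gripped the amber bottle by its cap, stood it in the white tray and let go. The last side and top pictures show it upright in the tray.
2. **Kickstand:** I pushed it over the top from behind with the shut fingers. It dropped to its lower stop. Its foot showed within about 1–2 camera pixels of where the stop should put it.
3. **Shield:** I gripped the top bar with 40 N and pulled it forward. The last reading gave a tilt of about -0.002 rad. About 13 N was pushing back on the gripper, more than the 3–4 N spring, so the foot was pressing on the plate. The picture shows the foot on the plate, and the gripper is still holding the bar.

**What disagreed:**
- **Setting the bottle down:** small downward moves had no effect, then one larger one pressed it onto the tray floor with about 59 N at the wrist for one row. I eased off before letting go, and the bottle stayed upright.
- **Grip on the bar:** the measured grip point sat a few millimetres below the estimated middle of the bar, but the grip held.

The other things on the bench show no change in the pictures. The timer was mostly hidden in the last top view but showed in place in the side and wrist views.

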